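# Uncap the spare gas nozzle in the stall's drawer

### The job

The grill stall's gas hose is to be fitted to the spare brass nozzle kept standing in the drawer. Pull the drawer wide open by its handle, then unscrew the nozzle's round cap: fuel-gas fittings may be left- or right-handed and this one is not marked, so if it stops one way, turn it the other way, until it lifts off freely. Finish still holding the cap in the gripper, upright and still, at least 5 cm clear above where it sat, with the drawer left open and the other things on the bench left where they are.

Things in the scene. Friction and masses are not known exactly. Their poses are not given: they have to be found in the camera images.
- cabinet: fixed one-drawer wooden unit standing on the bench, 260 (x) by 240 (y) by 118 mm high; origin at the centre of its underside; its front looks along its own -x, towards the robot; a white bowl 40 mm high stands on the rear half of its top
- cabinet_drawer0 (a joint): how far the drawer is pulled out along the cabinet's own -x, m: 0 shut, 0.18 at its end stop; it slides with about 1 N of friction and stays where it is left. The drawer's front panel is 15 mm thick, its top edge 106 mm above the bench; side walls reach 96 mm
- cabinet_drawer0_handle (a point): middle of the drawer's steel bar handle: a round horizontal bar 11 mm thick and 120 mm long, along the cabinet's y, 35 mm in front of the drawer's front panel and 80 mm above the bench; moves with the drawer; axes as the cabinet's
- cap_center (a point): centre of the round brass cap (a hollow cap, closed on top, 48 mm across with 16 narrow flats, 25 mm high, about 0.14 kg), half-way up; its z axis points out of its closed top. With the cap on, it lies 87 mm above the bench, on the nozzle's axis
- nozzle_seat (a point): point on the nozzle's vertical axis where the cap's centre lies when the cap is on, 87 mm above the bench; moves with the drawer; mid-width of the drawer, 98 mm behind the outer face of its front panel. The neck ends 6 mm above this point: lifting the cap by 20 mm clears it. Below the cap the nozzle is a round stem at most 40 mm across
- nozzle_foot (a point): underside of the brass nozzle, fixed upright in the drawer on a 70 mm square foot. Short thread of unseen hand, drawn anew at each start: turned the loosening way by 55 to 120 degrees the cap is free and lifts straight off; the tightening way it stops hard within 12 degrees. It turns lightly (under 0.1 N m) until it stops; while threaded it lifts only 1 to 2 mm
- sauce: bystander: amber sauce bottle, 60 mm across, 150 mm high; origin at the centre of its underside
- cup: bystander: steel cup, 72 mm across, 90 mm high; origin at the centre of its underside
- plates: bystander: stack of white plates, 190 mm across, 49 mm high; origin at the centre of its underside
- tongs: bystander: steel tongs lying on the bench, 210 mm long, 16 mm high; origin at the middle of the underside

How it is judged:
By the outcome, as a careful person would: the job done as asked, in the order asked, and still so for the second after the job is handed in, while the arm keeps its last pose, push and grip.
It also fails if it takes over 61 s, if anything falls off the work surface, if the arm or the gripper's body presses on something with over 40 N, if the wrist force passes 120 N, or if a joint passes its speed limit or range.

### The arm

A 6-joint arm with a two-finger parallel gripper is mounted at the origin on the work surface. World frame = base frame: x ahead of the robot, y to its left, z up, the work surface at z = 0. Lengths are in m, angles in rad, forces in N, time in s.
With the tool pointing down it reaches from about 0.35 to 0.85 m from the base axis. Payload 8.1 kg.
Tool frame: the origin (TCP) lies at the very end of the fingers, on their centre line; the grasp point (between the pads) lies ctrl.hold_point_z behind it (ctrl.hold_point_z is the distance from the TCP to the grasp point, in m); x points along the fingers, z is the direction in which the jaws open and shut, and the axes are right-handed (so a half turn about x gives the same grasp; the last joint's range is limited). The gripper opens to 93 mm and grips with 3 to 60 N. Pads are 15 mm wide; open, the fingers measure 128 mm over their backs; the gripper's body (75 mm by 188 mm) begins 65 mm behind the grasp point.
Start: joints at [-1.342, 0.13, 1.488, -0, 1.523, -0.085], TCP at [0.185, -0.571, 0.219] pointing down, gripper open.
Joint ranges: [-2.96, 2.96], [-0.89, 2.26], [0.02, 2.5], [-1.34, 4.48], [0, 2.73], [-2.66, 2.66]. Speed limits (rad/s): [2.39, 2.39, 2.79, 3.14, 3.14, 3.14].

### API

Orientations are given as a unit quaternion [w, x, y, z].
In Python, from workcell import sensors, vision, ctrl gives the robot as it stands. The module is installed in compiled form; this text tells all that it offers.
- The arm moves only by the tool carry_out, never from a script. Its argument "targets" is one flat list of numbers, 7 for each row, row after row: the finger opening in mm, from 0 to 93, then the shift along the tool's x, y, z in mm, then the turn, a rotation vector about the tool's x, y, z in rad. In form: [grip, tx, ty, tz, wx, wy, wz, grip, tx, ty, tz, wx, wy, wz, ...]. A call has 1 to 8 rows; each row shifts and turns the commanded pose from where the row before left it, along the tool's axes as they then stand; what a row does not reach is not made up. A row lasts 1/8 s, in which the tool goes at most 62.5 mm and 10.7 degrees, less where a joint would pass 70% of its speed; a pose out of reach is approached as far as the arm can. A call with a gripper value outside its range is refused whole. The fingers move at their own pace and stop on an object; the grip force is fixed at half the most. Time passes only in rows, so rows that do not move let the fingers close. It gives the time, the measured TCP pose, the force and the opening at its end, in the units of the state.
- sensors.read_state(): the state, without advancing time (a new reading comes with each control period).
- vision.capture(name): name is "scene" or "top" or "wrist"; returns (picture, depth): 480x640x3 uint8, blue, green, red; 480x640 float32, m along the optical axis (not along the pixel's ray), 0 where there is no reading.
- vision.get_calibration(name): a dict with "vfov" (degrees; the focal length in pixels is half the picture's height over the tangent of half this angle, whatever the lens; pixels are square), "cx", "cy" (the principal point, pixels), "R" (3x3) and "t" (3): a world point X has camera coordinates R X + t. Camera axes: x right, y down, z forward; pixel columns grow to the right and rows downward; lengths in m; the calibration is good to about 2 mm. A picture is of the moment at which its call begins: read the wrist's pose just before it. get_calibration takes no time and is no camera call; for the wrist camera it gives the pose at the moment of the call.
- ctrl.sign_off(): hands the job in, once; it reports no verdict.
The state is a dict: "time": time; "qpos": joint angles; "qd": joint speeds; "joint_torque": joint torques, N m; "position": TCP position; "tool_rot": TCP orientation; "wrist_force": force on the tool from outside, world axes, zero at the start; "ft_torque": the same for the moment, N m; "width": finger opening in m.
Only numpy, scipy, OpenCV 4.12 (cv2) and the standard library are available. Lean on these libraries where they do the work, as an engineer would, in place of code of your own. Each camera call takes 0.05 s, during which the arm holds its last target.

## Working session

There is one attempt and no reset: what is moved stays moved. The work goes in short steps, Python scripts to look and compute and a tool call to move; the robot and the scene stay as the last step left them, time stands still between calls to the robot, and variables do not carry over. Pictures are saved under pics/ and viewed, and the job is handed in when it is done.

Besides the shell and the picture viewer there is one more tool, called by a JSON object that holds its "name" and its "arguments", one argument or row to a line. carry_out: Moves the arm, as the interface text tells. Its arguments: {"type":"object","properties":{"targets":{"type":"array"}},"required":["targets"]}

```bash
mkdir -p pics
python3 - <<'E'
from workcell import sensors, vision, ctrl
import cv2,numpy as np
s=sensors.read_state(); print({k:np.round(v,4) for k,v in s.items()}, ctrl.hold_point_z)
for n in ("scene","top"):
    p,d=vision.capture(n); cv2.imwrite(f"pics/{n}0.png",p); np.save(f"pics/{n}0.npy",d)
    c=vision.get_calibration(n); print(n,c, "cam pos",-np.array(c['R']).T@np.array(c['t']))
E
```

```text
{'time': np.float64(0.0), 'qpos': array([-1.3424,  0.1311,  1.4893, -0.    ,  1.523 , -0.0854]), 'qd': array([-0.    , -0.0003, -0.0005, -0.0001, -0.0011, -0.0003]), 'joint_torque': array([-2.70000e-03, -5.59851e+01, -4.91760e+01,  7.66000e-02,
        3.52000e-02, -1.00000e-04]), 'position': array([ 0.1851, -0.5701,  0.2176]), 'tool_rot': array([ 0.5715,  0.4162,  0.5725, -0.4153]), 'wrist_force': array([0.7583, 0.934 , 0.2787]), 'ft_torque': array([0.0371, 0.0311, 0.0006]), 'width': np.float64(0.0929)} 0.0188
scene {'vfov': 51.18480067994381, 'cx': 307.79338438041515, 'cy': 231.00921681501384, 'R': array([[ 0.35148961,  0.93618192,  0.00429789],
       [ 0.72841523, -0.27059392, -0.62943639],
       [-0.58810399,  0.224371  , -0.77704012]]), 't': array([-0.14351355, -0.35157461,  1.68406631])} cam pos [ 1.29694194 -0.3386348   1.08791004]
top {'vfov': 54.096220593686425, 'cx': 310.2130686343064, 'cy': 244.0384581259966, 'R': array([[ 0.01298261, -0.99990533, -0.0045593 ],
       [-0.98598301, -0.01204306, -0.16641053],
       [ 0.16633987,  0.00665584, -0.98604602]]), 't': array([-0.05342289,  0.53251215,  1.0800078 ])} cam pos [ 0.34609314 -0.05419312  1.15330944]
```

View pics/scene0.png

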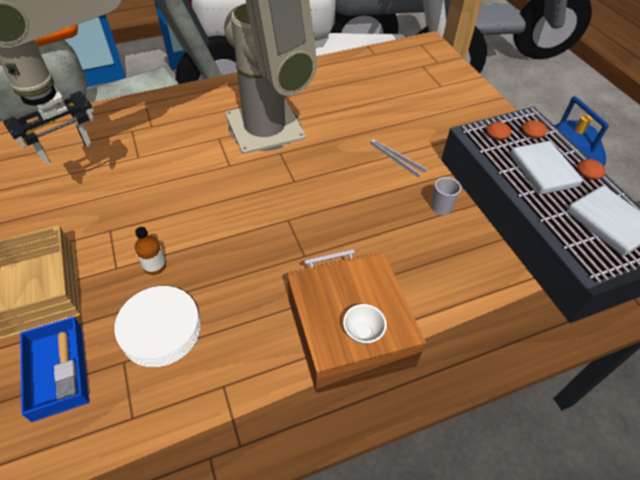

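View pics/top0.png

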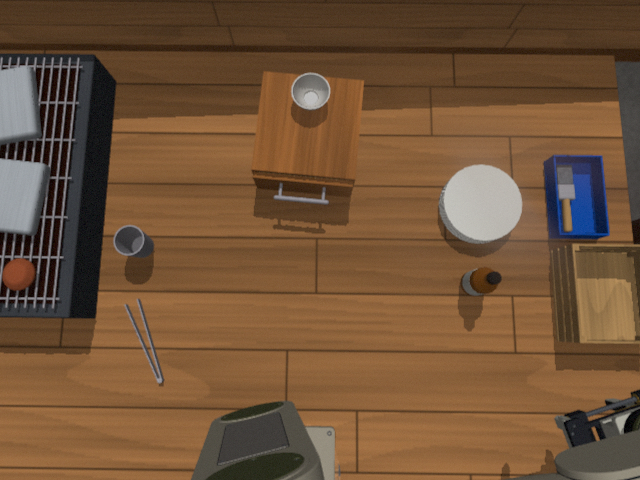

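The top view shows the cabinet at about (308,130), its bar handle from (276,197) to (327,202), the bottle at (482,281), the plates at (480,205) and the cup at (130,240). Next I measure the cabinet and handle.

```bash
cat > h.py <<'E'
import numpy as np, cv2
from scipy.spatial.transform import Rotation as Ro
def cal(c):
    f=240/np.tan(np.radians(c['vfov'])/2); return f,c['cx'],c['cy'],np.array(c['R']),np.array(c['t'])
def ray(c,u,v,z):
    f,cx,cy,R,t=cal(c); o=-R.T@t
    d=np.stack([(np.asarray(u,float)-cx)/f,(np.asarray(v,float)-cy)/f,np.ones(np.shape(u))],-1)@R
    return o+d*((z-o[2])/d[...,2])[...,None]
def cloud(c,D):
    f,cx,cy,R,t=cal(c); v,u=np.mgrid[:480,:640]
    P=np.stack([(u-cx)/f*D,(v-cy)/f*D,D],-1)
    return (P-t)@R
def proj(c,X):
    f,cx,cy,R,t=cal(c); p=np.asarray(X)@R.T+t
    return np.stack([f*p[...,0]/p[...,2]+cx,f*p[...,1]/p[...,2]+cy],-1)
def rot(q): return Ro.from_quat([q[1],q[2],q[3],q[0]]).as_matrix()
E
python3 - <<'E'
from h import *
from workcell import vision
for n,box in (("top",(245,60,370,215)),("scene",(270,240,440,390))):
    c=vision.get_calibration(n); D=np.load(f"pics/{n}0.npy"); P=cloud(c,D); p=cv2.imread(f"pics/{n}0.png")
    roi=np.zeros((480,640),bool); roi[box[1]:box[3],box[0]:box[2]]=1
    m=roi&(abs(P[...,2]-.118)<.008)&(D>0); print(n,m.sum(),"z med",np.median(P[m][:,2]))
    v,u=np.nonzero(m); X=ray(c,u,v,.118)
    mr=cv2.minAreaRect((X[:,:2]*1000).astype(np.float32)); print("top rect",mr, cv2.boxPoints(mr).round(0).tolist())
    # handle
    hsv=cv2.cvtColor(p,cv2.COLOR_BGR2HSV)
    g=roi&(hsv[...,1]<70)&(P[...,2]>.06)&(P[...,2]<.1)
    v,u=np.nonzero(g); 
    if len(u):
        X=ray(c,u,v,.083); mr=cv2.minAreaRect((X[:,:2]*1000).astype(np.float32)); print("handle",len(u),mr,cv2.boxPoints(mr).round(0).tolist(),"z",np.median(P[g][:,2]), u.min(),u.max(),v.min(),v.max())
E
```

```text
top 9365 z med 0.11899864155596701
top rect ((795.68798828125, -38.278106689453125), (240.2040252685547, 262.5213623046875), 85.01190948486328) [[654.0, -147.0], [916.0, -169.0], [937.0, 70.0], [675.0, 93.0]]
handle 318 ((647.2820434570312, -25.166404724121094), (127.87619018554688, 41.18111801147461), 85.03244018554688) [[621.0, -87.0], [662.0, -91.0], [673.0, 37.0], [632.0, 40.0]] z 0.08526954564511771 274 328 183 204
scene 9628 z med 0.11828428277547795
top rect ((801.5433959960938, -42.57075500488281), (241.35787963867188, 254.6172332763672), 85.07102966308594) [[664.0, -152.0], [918.0, -174.0], [939.0, 67.0], [685.0, 89.0]]
handle 229 ((637.3495483398438, -27.78003692626953), (129.47311401367188, 24.454097747802734), 84.86803436279297) [[619.0, -91.0], [644.0, -93.0], [655.0, 36.0], [631.0, 38.0]] z 0.0845299285273593 304 354 250 267
```

```bash
cat >> h.py <<'E'
def down(yaw):  # tool x = -Z, tool z at yaw in the plane
    z=np.array([np.cos(yaw),np.sin(yaw),0]); x=np.array([0,0,-1.]); return np.stack([x,np.cross(z,x),z],1)
def plan(s,goal,Rg):
    R=rot(s['tool_rot']); dp=R.T@(np.asarray(goal)-s['position'])*1000
    w=Ro.from_matrix(R.T@Rg).as_rotvec()
    print("pos",np.round(s['position'],4),"toolz yaw",np.degrees(np.arctan2(R[1,2],R[0,2])).round(2),"toolx",R[:,0].round(3),"q6",s['qpos'][5].round(3))
    print(" shift mm",dp.round(1),"rotvec",w.round(4),"deg",np.degrees(w).round(1)," F",np.round(s['wrist_force'],1),"M",np.round(s['ft_torque'],2),"w",s['width'].round(4),"t",s['time'])
E
python3 - <<'E'
from h import *
from workcell import vision,sensors
c=vision.get_calibration("top"); 
for nm,u,v,z in (("sauce cap",493,278,.15),("plates",480,203,.049),("cup",129,238,.09),("tongs",145,340,.01)):
    print(nm,ray(c,u,v,z).round(3))
s=sensors.read_state()
for yaw in (-5,175): plan(s,[.633,-.026,.25],down(np.radians(yaw)))
w=vision.get_calibration("wrist"); R=np.array(w['R']);o=-R.T@w['t']; T=rot(s['tool_rot'])
print("cam in tool",T.T@(o-s['position']), (T.T@R.T).round(3))
E
```

```text
sauce cap [ 0.447 -0.439  0.15 ]
plates [ 0.638 -0.455  0.049]
cup [0.534 0.371 0.09 ]
tongs [0.302 0.345 0.01 ]
pos [ 0.1851 -0.5702  0.2177] toolz yaw -72.02 toolx [-0.     0.002 -1.   ] q6 -0.085Traceback (most recent call last):
  File "<stdin>", line 7, in <module>
  File "h.py", line 23, in plan
    print(" shift mm",dp.round(1),"rotvec",w.round(4),"deg",np.degrees(w).round(1)," F",np.round(s['wrist_force'],1),"M",np.round(s['ft_torque'],2),"w",s['width'].round(4),"t",s['time'])
                                                                                                                                                        ^^^^^^^^^^^^^^^^
AttributeError: 'float' object has no attribute 'round'
```

```bash
sed -i "s/s\['width'\].round(4)/round(float(s['width']),4)/" h.py
python3 - <<'E'
from h import *
from workcell import vision,sensors
s=sensors.read_state()
for yaw in (-5,175): plan(s,[.633,-.026,.25],down(np.radians(yaw)))
w=vision.get_calibration("wrist"); R=np.array(w['R']);o=-R.T@w['t']; T=rot(s['tool_rot'])
print("cam in tool",T.T@(o-s['position']), (T.T@R.T).round(3))
E
```

```text
pos [ 0.1851 -0.5702  0.2177] toolz yaw -72.02 toolx [-0.     0.002 -1.   ] q6 -0.085
 shift mm [ -31.6  594.  -379.4] rotvec [-1.1697e+00 -1.3000e-03 -1.0000e-03] deg [-67.   -0.1  -0.1]  F [ 0.5  0.5 -0.1] M [-0.02 -0.03 -0.01] w 0.093 t 0.1
pos [ 0.1851 -0.5702  0.2177] toolz yaw -72.02 toolx [-0.     0.002 -1.   ] q6 -0.085
 shift mm [ -31.6  594.  -379.4] rotvec [ 1.9719e+00 -1.1000e-03  1.5000e-03] deg [ 1.13e+02 -1.00e-01  1.00e-01]  F [ 0.5  0.5 -0.1] M [-0.02 -0.03 -0.01] w 0.093 t 0.1
cam in tool [-0.16576448  0.06971513 -0.0003331 ] [[-0.    -0.254  0.967]
 [ 0.    -0.967 -0.254]
 [ 1.     0.     0.001]]
```

{"name": "carry_out", "arguments": {
  "targets": [93, -32, 0, 0, 0, 0, 0, 93, 0, 45, -29, 0, 0, 0, 93, 0, 50, -32, 0, 0, 0, 93, 0, 50, -32, 0, 0, 0, 93, 0, 50, -32, 0, 0, 0, 93, 0, 50, -32, 0, 0, 0, 93, 0, 50, -32, 0, 0, 0, 93, 0, 50, -32, 0, 0, 0]
}}

```text
time: 1.1
position: [0.4459, -0.2522, 0.2504]
tool_rot: [0.572, 0.416, 0.572, -0.416]
wrist_force: [0.3, -0.4, 0.4]
width: 0.0931
```

{"name": "carry_out", "arguments": {
  "targets": [60, 0, 50, -32, 0, 0, 0, 60, 0, 50, -32, 0, 0, 0, 60, 0, 50, -32, 0, 0, 0, 40, 0, 50, -32, 0, 0, 0, 30, 0, 49, -30, 0, 0, 0, 22, 0, 0, 0, -0.167, 0, 0, 22, 0, 0, 0, -0.167, 0, 0, 22, 0, 0, 0, -0.167, 0, 0]
}}

```text
time: 2.1
position: [0.633, -0.0265, 0.2497]
tool_rot: [0.657, 0.259, 0.658, -0.259]
wrist_force: [0.2, 0.2, 0.6]
width: 0.0229
```

{"name": "carry_out", "arguments": {
  "targets": [22, 0, 0, 0, -0.167, 0, 0, 22, 0, 0, 0, -0.167, 0, 0, 22, 0, 0, 0, -0.167, 0, 0, 22, 0, 0, 0, -0.167, 0, 0, 22, 0, 0, 0, 0, 0, 0]
}}

```text
time: 2.72
position: [0.633, -0.0268, 0.2501]
tool_rot: [0.706, 0.031, 0.707, -0.031]
wrist_force: [0.2, -0.8, -0.0]
width: 0.0221
```

Run:
```python
from h import *
from workcell import vision,sensors
s=sensors.read_state(); plan(s,[.633,-.026,.061],down(np.radians(-5)))
c=vision.get_calibration("wrist"); p,d=vision.capture("wrist"); cv2.imwrite("pics/wrist1.png",p); np.save("pics/wrist1.npy",d)
import pickle; pickle.dump(c,open("pics/wrist1.pkl","wb"))
P=cloud(c,d); hsv=cv2.cvtColor(p,cv2.COLOR_BGR2HSV)
print("expected handle px",proj(c,[[.633,-.026,.08]]))
```

```text
pos [ 0.633  -0.0268  0.2501] toolz yaw -5.1 toolx [-0.001  0.    -1.   ] q6 -0.034
 shift mm [189.1   0.8   0.2] rotvec [-0.0017 -0.001  -0.    ] deg [-0.1 -0.1 -0. ]  F [ 0.2 -0.8 -0. ] M [ 0.   -0.07 -0.04] w 0.0221 t 2.725
expected handle px [[316.52113803 217.45195722]]
```

View pics/wrist1.png

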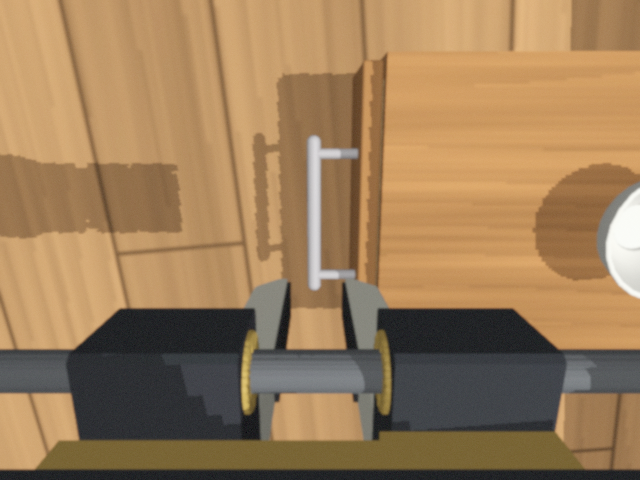

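The wrist view shows the bar handle at column 314, rows 137–290, about where I predicted it (316, 217). The jaws straddle its line, so I descend.

{"name": "carry_out", "arguments": {
  "targets": [22, 50, 0, 0, 0, 0, 0, 22, 50, 0, -1, 0, 0, 0, 22, 40, 0, 0, 0, 0, 0, 22, 25, 0, 0, 0, 0, 0, 22, 14, 0, 0, 0, 0, 0, 22, 10, 0, 0, 0, 0, 0, 22, 0, 0, 0, 0, 0, 0]
}}

```text
time: 3.65
position: [0.6323, -0.0268, 0.0617]
tool_rot: [0.706, 0.031, 0.706, -0.031]
wrist_force: [-0.8, 0.2, -0.1]
width: 0.0218
```

{"name": "carry_out", "arguments": {
  "targets": [0, 0, 0, 0, 0, 0, 0, 0, 0, 0, 0, 0, 0, 0, 0, 0, 0, 0, 0, 0, 0, 0, 0, 0, 0, 0, 0, 0]
}}

```text
time: 4.15
position: [0.6309, -0.0267, 0.0627]
tool_rot: [0.705, 0.031, 0.707, -0.031]
wrist_force: [-11.1, 1.0, 7.9]
width: 0.01
```

{"name": "carry_out", "arguments": {
  "targets": [0, 0, 0, -10, 0, 0, 0, 0, 0, 0, -25, 0, 0, 0, 0, 0, 0, -30, 0, 0, 0, 0, 0, 0, -30, 0, 0, 0, 0, 0, 0, -30, 0, 0, 0, 0, 0, 0, -25, 0, 0, 0, 0, 0, 0, -15, 0, 0, 0, 0, 0, 0, -7, 0, 0, 0]
}}

```text
time: 5.15
position: [0.4612, -0.0118, 0.0628]
tool_rot: [0.707, 0.031, 0.705, -0.031]
wrist_force: [1.2, -0.3, 2.9]
width: 0.0099
```

{"name": "carry_out", "arguments": {
  "targets": [0, 0, 0, -3, 0, 0, 0, 0, 0, 0, -2, 0, 0, 0, 0, 0, 0, 0, 0, 0, 0]
}}

```text
time: 5.52
position: [0.457, -0.0114, 0.0627]
tool_rot: [0.707, 0.031, 0.706, -0.031]
wrist_force: [-1.6, -0.6, 7.6]
width: 0.0099
```

{"name": "carry_out", "arguments": {
  "targets": [0, 0, 0, -3, 0, 0, 0, 0, 0, 0, -2, 0, 0, 0, 0, 0, 0, 0, 0, 0, 0]
}}

```text
time: 5.9
position: [0.4522, -0.011, 0.0627]
tool_rot: [0.707, 0.031, 0.706, -0.031]
wrist_force: [-0.1, -0.8, 7.5]
width: 0.0102
```

{"name": "carry_out", "arguments": {
  "targets": [22, 0, 0, 0, 0, 0, 0, 22, 0, 0, 0, 0, 0, 0, 22, -15, 0, 0, 0, 0, 0, 22, -40, 0, 0, 0, 0, 0, 50, -50, 0, 0, 0, 0, 0, 93, -50, 0, 0, 0, 0, 0, 93, -30, 0, 0, 0, 0, 0, 93, 0, 0, 0, 0, 0, 0]
}}

```text
time: 6.9
position: [0.4526, -0.011, 0.2507]
tool_rot: [0.709, 0.031, 0.704, -0.031]
wrist_force: [0.1, 0.6, -0.4]
width: 0.0573
```

Run:
```python
from h import *
from workcell import vision,sensors
s=sensors.read_state(); plan(s,[.586,-.0215,.25],down(np.radians(-5)))
for n in ("wrist","top"):
    c=vision.get_calibration(n); p,d=vision.capture(n); cv2.imwrite(f"pics/{n}2.png",p); np.save(f"pics/{n}2.npy",d)
    print("expected cap px",proj(c,[[.586,-.0215,.0995],[.454,-.01,.08]]))
    if n=="wrist":
        import pickle; pickle.dump(c,open("pics/wrist2.pkl","wb"))
```

```text
pos [ 0.4526 -0.011   0.2507] toolz yaw -5.04 toolx [ 0.006 -0.001 -1.   ] q6 -0.05
 shift mm [  1.5   1.2 133.8] rotvec [-0.0007  0.0064  0.0003] deg [-0.   0.4  0. ]  F [ 0.1  0.6 -0.4] M [ 0.02 -0.08 -0.  ] w 0.0573 t 6.9
expected cap px [[484.39498212 221.58482933]
 [316.60289244 216.9230854 ]]
expected cap px [[299.42433319 217.22084412]
 [293.66772945 275.33660589]]
```

View pics/wrist2.png

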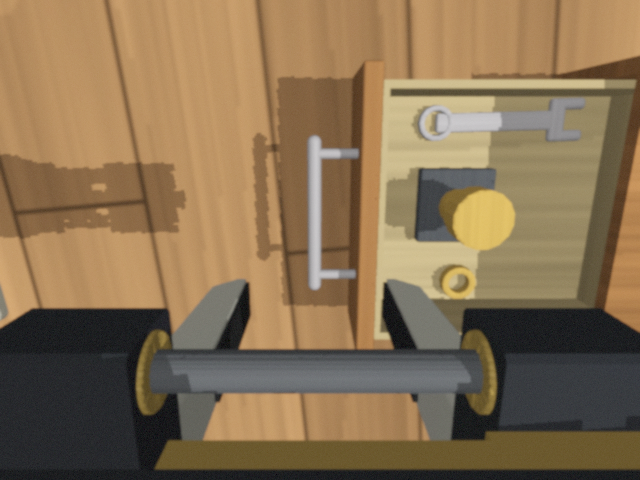

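View pics/top2.png

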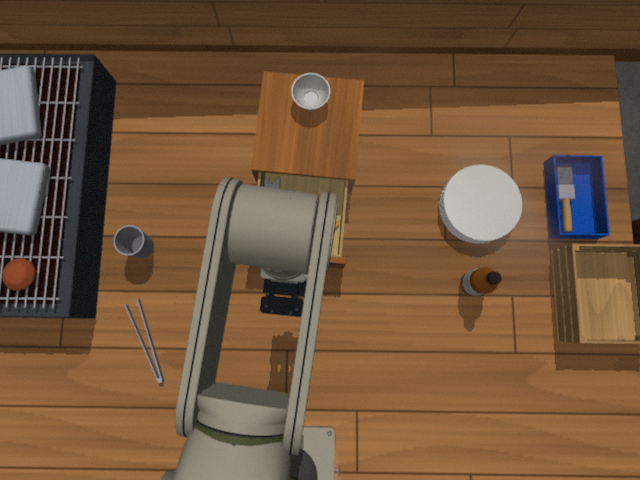

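The wrist view shows the cap at about (484,219), against (484,222) expected. The drawer is wide open, with the spanner and ring lying inside. I move over the cap and remeasure.

{"name": "carry_out", "arguments": {
  "targets": [80, 0, 0, 30, 0, 0, 0, 80, 0, 0, 40, 0, 0, 0, 80, 0, 1, 40, 0, 0.006, 0, 80, 0, 0, 24, 0, 0, 0, 80, 0, 0, 0, 0, 0, 0]
}}

```text
time: 7.62
position: [0.5841, -0.0215, 0.2437]
tool_rot: [0.703, 0.031, 0.71, -0.031]
wrist_force: [0.1, -0.4, -0.0]
width: 0.0804
```

Run:
```python
from h import *
from workcell import vision,sensors
s=sensors.read_state()
c=vision.get_calibration("wrist"); p,d=vision.capture("wrist"); cv2.imwrite("pics/wrist3.png",p)
P=cloud(c,d); m=((abs(P[...,2]-.0995)<.006)&(np.hypot(P[...,0]-.586,P[...,1]+.0215)<.04)).astype(np.uint8)
print(m.sum(),"z",np.median(P[m>0][:,2]))
hsv=cv2.cvtColor(p,cv2.COLOR_BGR2HSV)
m2=m.copy(); 
k=cv2.findContours(m2,cv2.RETR_EXTERNAL,cv2.CHAIN_APPROX_NONE)[0]; k=max(k,key=cv2.contourArea)
X=ray(c,k[:,0,0],k[:,0,1],.0995)
(cx,cy),r=cv2.minEnclosingCircle((X[:,:2]*1000).astype(np.float32)); print("cap circle mm",cx,cy,r)
A=np.c_[2*X[:,:2],np.ones(len(X))]; q=np.linalg.lstsq(A,(X[:,:2]**2).sum(1),rcond=None)[0]; print("lsq",q[:2],np.sqrt(q[2]+q[0]**2+q[1]**2))
plan(s,[q[0],q[1],.0685],down(np.radians(-5)))
```

```text
3043 z 0.09971353552681382
cap circle mm 585.0848999023438 -19.909433364868164 24.76613426208496
lsq [ 0.58510127 -0.02011141] 0.02400174369658643
pos [ 0.5841 -0.0215  0.2437] toolz yaw -5.05 toolx [-0.01   0.001 -1.   ] q6 -0.036
 shift mm [175.2   1.5   2.7] rotvec [-0.0008 -0.0104 -0.0002] deg [-0.  -0.6 -0. ]  F [ 0.1 -0.4 -0. ] M [-0.1  -0.13  0.06] w 0.0804 t 7.625
```

View pics/wrist3.png

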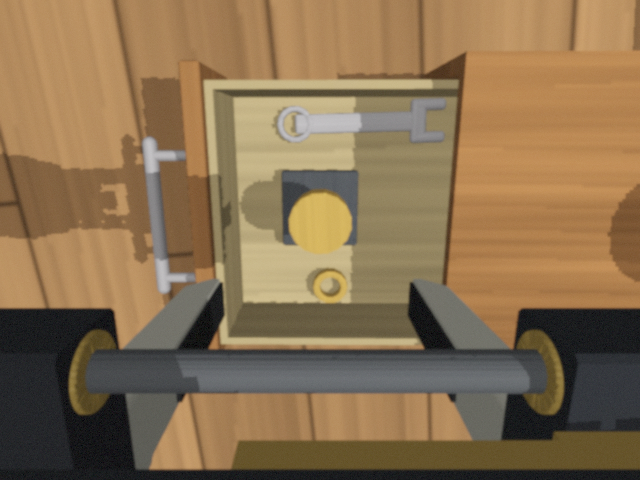

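The cap measures radius 24.0 mm at height 99.7 mm, matching the given sizes. I descend part of the way and re-read.

{"name": "carry_out", "arguments": {
  "targets": [75, 0, 1, 0, 0, 0, 0, 75, 30, 0, 0, 0, 0, 0, 75, 40, 0, 0, 0, 0, 0, 75, 20, 0, 0, 0, 0, 0, 75, 0, 0, 0, 0, 0, 0, 75, 0, 0, 0, 0, 0, 0]
}}

```text
time: 8.43
position: [0.5849, -0.0206, 0.1584]
tool_rot: [0.705, 0.031, 0.708, -0.031]
wrist_force: [-0.1, 0.4, -0.4]
width: 0.0751
```

Run:
```python
from h import *
from workcell import sensors
s=sensors.read_state(); plan(s,[.5851,-.0201,.0685],down(np.radians(-5)))
```

```text
pos [ 0.5849 -0.0206  0.1584] toolz yaw -5.04 toolx [-0.004  0.    -1.   ] q6 -0.035
 shift mm [89.9  0.5  0.5] rotvec [-0.0007 -0.0036  0.0001] deg [-0.  -0.2  0. ]  F [-0.1  0.4 -0.4] M [-0.08 -0.03  0.02] w 0.0751 t 8.425
```

{"name": "carry_out", "arguments": {
  "targets": [75, 30, 0, 0, 0, -0.004, 0, 75, 30, 0.5, 0.5, 0, 0, 0, 75, 20, 0, 0, 0, 0, 0, 75, 10, 0, 0, 0, 0, 0, 75, 0, 0, 0, 0, 0, 0, 75, 0, 0, 0, 0, 0, 0]
}}

```text
time: 9.18
position: [0.5852, -0.0201, 0.0678]
tool_rot: [0.706, 0.031, 0.706, -0.031]
wrist_force: [0.2, -0.4, -0.1]
width: 0.075
```

{"name": "carry_out", "arguments": {
  "targets": [40, 0, 0, 0, 0, 0, 0, 40, 0, 0, 0, 0, 0, 0, 40, 0, 0, 0, 0, 0, 0, 40, 0, 0, 0, 0, 0, 0]
}}

```text
time: 9.68
position: [0.5845, -0.02, 0.0668]
tool_rot: [0.706, 0.031, 0.707, -0.031]
wrist_force: [0.6, -0.0, 1.1]
width: 0.0478
```

Run:
```python
from h import *
from workcell import sensors
s=sensors.read_state(); plan(s,[.5851,-.0201,.0685],down(np.radians(-5)))
```

```text
pos [ 0.5845 -0.02    0.0668] toolz yaw -5.04 toolx [-0.001  0.    -1.   ] q6 -0.034
 shift mm [-1.7 -0.   0.6] rotvec [-0.0007 -0.0015  0.    ] deg [-0.  -0.1  0. ]  F [ 0.6 -0.   1.1] M [-0.08 -0.1   0.  ] w 0.0478 t 9.675
```

{"name": "carry_out", "arguments": {
  "targets": [30, 0, 0, 0, -0.08, 0, 0, 30, 0, 0, 0, -0.08, 0, 0, 30, 0, 0, 0, -0.04, 0, 0, 30, 0, 0, 0, 0, 0, 0]
}}

```text
time: 10.18
position: [0.5844, -0.0198, 0.0667]
tool_rot: [0.705, -0.039, 0.707, 0.039]
wrist_force: [-0.1, 2.1, 2.1]
width: 0.0477
```

Run:
```python
from h import *
from workcell import sensors
s=sensors.read_state(); plan(s,[.5851,-.0201,.0685],down(np.radians(-5)))
```

```text
pos [ 0.5844 -0.0198  0.0667] toolz yaw 6.35 toolx [-0.002  0.001 -1.   ] q6 -0.233
 shift mm [-1.8 -0.4  0.6] rotvec [ 0.1981 -0.0017 -0.0008] deg [11.4 -0.1 -0. ]  F [-0.1  2.1  2.1] M [ 0.31 -0.05 -0.83] w 0.0477 t 10.175
```

The counter-clockwise turn stopped with a moment of −0.83 N m, so that way tightens. I turn clockwise.

{"name": "carry_out", "arguments": {
  "targets": [30, 0, 0, 0, 0.1, 0, 0, 30, 0, 0, 0, 0.1, 0, 0, 30, 0, 0, 0, 0.1, 0, 0, 30, 0, 0, 0, 0.1, 0, 0, 30, 0, 0, 0, 0.1, 0, 0, 30, 0, 0, 0, 0, 0, 0]
}}

```text
time: 10.92
position: [0.5844, -0.02, 0.0667]
tool_rot: [0.693, 0.136, 0.694, -0.136]
wrist_force: [-0.7, 0.2, 2.6]
width: 0.048
```

Run:
```python
from h import *
from workcell import sensors
s=sensors.read_state(); plan(s,[.5851,-.0201,.0685],down(np.radians(-5)))
```

```text
pos [ 0.5844 -0.02    0.0667] toolz yaw -22.22 toolx [-0.002  0.    -1.   ] q6 0.266
 shift mm [-1.8  0.1  0.7] rotvec [-3.005e-01 -1.700e-03  3.000e-04] deg [-17.2  -0.1   0. ]  F [-0.7  0.2  2.6] M [ 0.13 -0.   -0.05] w 0.048 t 10.925
```

{"name": "carry_out", "arguments": {
  "targets": [30, 0, 0, 0, 0.15, 0, 0, 30, 0, 0, 0, 0.15, 0, 0, 30, 0, 0, 0, 0.15, 0, 0, 30, 0, 0, 0, 0.15, 0, 0, 30, 0, 0, 0, 0.15, 0, 0, 30, 0, 0, 0, 0.15, 0, 0, 30, 0, 0, 0, 0.15, 0, 0, 30, 0, 0, 0, 0, 0, 0]
}}

```text
time: 11.92
position: [0.5847, -0.0201, 0.0667]
tool_rot: [0.532, 0.465, 0.533, -0.465]
wrist_force: [1.3, 0.8, 2.1]
width: 0.0478
```

{"name": "carry_out", "arguments": {
  "targets": [30, 0, 0, 0, 0.14, 0, 0, 30, 0, 0, 0, 0.14, 0, 0, 30, 0, 0, 0, 0.14, 0, 0, 30, 0, 0, 0, 0.14, 0, 0, 30, 0, 0, 0, 0.14, 0, 0, 30, 0, 0, 0, 0, 0, 0]
}}

```text
time: 12.68
position: [0.5846, -0.0201, 0.0667]
tool_rot: [-0.341, -0.619, -0.342, 0.62]
wrist_force: [0.9, 0.7, 2.9]
width: 0.0479
```

Run:
```python
from h import *
from workcell import sensors,vision
s=sensors.read_state(); plan(s,[.5851,-.0201,.0685],down(np.radians(-5)))
p,d=vision.capture("wrist"); cv2.imwrite("pics/wrist4.png",p)
```

```text
pos [ 0.5846 -0.0201  0.0667] toolz yaw -122.22 toolx [-0.001  0.    -1.   ] q6 2.011
 shift mm [-1.8  0.4 -0.2] rotvec [-2.0458e+00 -7.0000e-04  1.5000e-03] deg [-1.172e+02 -0.000e+00  1.000e-01]  F [0.9 0.7 2.9] M [ 0.2  -0.28  0.06] w 0.0479 t 12.675
```

View pics/wrist4.png

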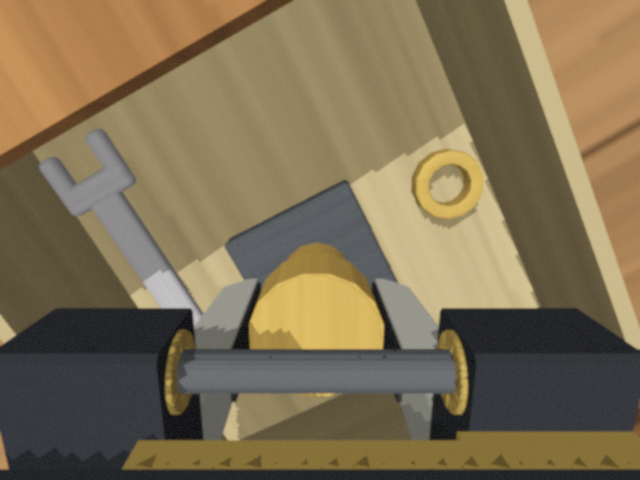

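The cap is still held centrally in the jaws. It has turned about 117° from its start with no resistance. I add a little more turn and then test-lift.

{"name": "carry_out", "arguments": {
  "targets": [30, 0, 0, 0, 0.13, 0, 0, 30, 0, 0, 0, 0.13, 0, 0, 30, 0, 0, 0, 0, 0, 0, 30, -2, 0, 0, 0, 0, 0, 30, -2, 0, 0, 0, 0, 0, 30, 0, 0, 0, 0, 0, 0]
}}

```text
time: 13.48
position: [0.5831, -0.0202, 0.0692]
tool_rot: [-0.257, -0.657, -0.258, 0.66]
wrist_force: [-0.9, -2.4, -8.8]
width: 0.0478
```

Run:
```python
from h import *
from workcell import sensors,vision
s=sensors.read_state(); plan(s,[.5851,-.0201,.0685],down(np.radians(-5)))
```

```text
pos [ 0.5831 -0.0202  0.0692] toolz yaw -137.32 toolx [-0.005  0.    -1.   ] q6 2.275
 shift mm [ 0.7  1.3 -1.5] rotvec [-2.3095e+00 -2.0000e-03  5.4000e-03] deg [-1.323e+02 -1.000e-01  3.000e-01]  F [-0.9 -2.4 -8.8] M [-0.39 -0.14  0.07] w 0.0478 t 13.475
```

{"name": "carry_out", "arguments": {
  "targets": [30, 0, 0, 0, 0, 0, 0, 30, 0, 0, 0, 0, 0, 0]
}}

```text
time: 13.72
position: [0.5833, -0.0201, 0.0695]
tool_rot: [-0.256, -0.657, -0.258, 0.66]
wrist_force: [-0.1, -3.3, -10.8]
width: 0.0474
```

Run:
```python
from h import *
from workcell import sensors,vision
s=sensors.read_state(); plan(s,[.5851,-.0201,.0685],down(np.radians(-5)))
c=vision.get_calibration("wrist")
p,d=vision.capture("wrist"); cv2.imwrite("pics/wrist5.png",p); P=cloud(c,d)
m=(P[...,2]>.09)&(P[...,2]<.115)&(np.hypot(P[...,0]-.585,P[...,1]+.02)<.02)
print("cap top z",np.median(P[m][:,2]),m.sum())
```

```text
pos [ 0.5833 -0.0201  0.0695] toolz yaw -137.38 toolx [-0.004  0.    -1.   ] q6 2.276
 shift mm [ 1.   1.2 -1.3] rotvec [-2.3105e+00 -1.9000e-03  5.0000e-03] deg [-1.324e+02 -1.000e-01  3.000e-01]  F [ -0.1  -3.3 -10.8] M [-0.5   0.02  0.03] w 0.0474 t 13.725
cap top z 0.10236484469400908 6552
```

View pics/wrist5.png

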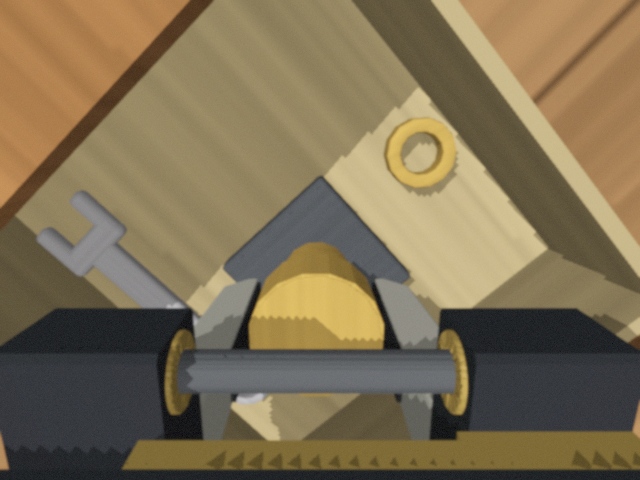

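The test lift raised the cap only about 2–3 mm before it resisted at about 11 N, so it is still caught. I take the load off, turn a bit further and try again.

{"name": "carry_out", "arguments": {
  "targets": [30, 3, 0, 0, 0, 0, 0, 30, 0, 0, 0, 0, 0, 0, 30, 0, 0, 0, 0.1, 0, 0, 30, 0, 0, 0, 0.1, 0, 0, 30, 0, 0, 0, 0.08, 0, 0, 30, 0, 0, 0, 0, 0, 0]
}}

```text
time: 14.52
position: [0.5852, -0.0208, 0.0685]
tool_rot: [-0.163, -0.688, -0.162, 0.688]
wrist_force: [0.5, -5.8, -3.0]
width: 0.0481
```

Run:
```python
from h import *
from workcell import sensors,vision
s=sensors.read_state(); plan(s,[.5851,-.0201,.0685],down(np.radians(-5)))
```

```text
pos [ 0.5852 -0.0208  0.0685] toolz yaw -153.43 toolx [-0.    -0.002 -1.   ] q6 2.556
 shift mm [-0.  -0.7 -0.2] rotvec [-2.5906e+00  2.0000e-03  5.0000e-04] deg [-1.484e+02  1.000e-01  0.000e+00]  F [ 0.5 -5.8 -3. ] M [-0.84  0.02  0.97] w 0.0481 t 14.525
```

Now there is a moment of +0.97 N m against clockwise turning, which contradicts the free-turn reading. I back off in small steps and watch the moment.

```bash
cat > st.py <<'E'
from h import *
from workcell import sensors
s=sensors.read_state(); R=rot(s['tool_rot'])
print("pos",np.round(s['position']*1,4) if not isinstance(s['position'],list) else s['position'],"yaw",np.degrees(np.arctan2(R[1,2],R[0,2])).round(2),"F",np.round(s['wrist_force'],1),"M",np.round(s['ft_torque'],2),"w",round(float(s['width']),4),"tq6",round(float(s['joint_torque'][5]),3),"t",s['time'],"q6",round(float(s['qpos'][5]),3))
E
python3 st.py
```

```text
pos [ 0.5852 -0.0208  0.0685] yaw -153.43 F [ 0.5 -5.8 -3. ] M [-0.84  0.02  0.97] w 0.0481 tq6 1.665 t 14.525 q6 2.556
```

{"name": "carry_out", "arguments": {
  "targets": [30, 0, 0, 0, -0.06, 0, 0]
}}

```text
time: 14.65
position: [0.5852, -0.0207, 0.0685]
tool_rot: [-0.184, -0.683, -0.183, 0.683]
wrist_force: [-0.1, -5.6, -2.3]
width: 0.0478
```

```bash
python3 st.py
```

```text
pos [ 0.5852 -0.0207  0.0685] yaw -149.91 F [-0.1 -5.6 -2.3] M [-0.68  0.    0.23] w 0.0478 tq6 1.698 t 14.65 q6 2.495
```

{"name": "carry_out", "arguments": {
  "targets": [30, 0, 0, 0, -0.06, 0, 0]
}}

```text
time: 14.78
position: [0.5852, -0.0205, 0.0685]
tool_rot: [-0.204, -0.677, -0.204, 0.677]
wrist_force: [0.3, -3.8, -2.2]
width: 0.0483
```

```bash
python3 st.py
```

```text
pos [ 0.5852 -0.0205  0.0685] yaw -146.45 F [ 0.3 -3.8 -2.2] M [-0.45  0.04  0.01] w 0.0483 tq6 1.053 t 14.775 q6 2.434
```

{"name": "carry_out", "arguments": {
  "targets": [30, 0, 0, 0, -0.06, 0, 0]
}}

```text
time: 14.9
position: [0.585, -0.0201, 0.0685]
tool_rot: [-0.224, -0.67, -0.224, 0.671]
wrist_force: [-0.8, -1.5, -1.5]
width: 0.048
```

```bash
python3 st.py
```

```text
pos [ 0.585  -0.0201  0.0685] yaw -143.01 F [-0.8 -1.5 -1.5] M [-0.13  0.14  0.04] w 0.048 tq6 1.011 t 14.9 q6 2.374
```

{"name": "carry_out", "arguments": {
  "targets": [30, 0, 0, 0, -0.06, 0, 0]
}}

```text
time: 15.02
position: [0.585, -0.0197, 0.0684]
tool_rot: [-0.244, -0.663, -0.245, 0.664]
wrist_force: [-1.1, -0.9, -1.5]
width: 0.048
```

```bash
python3 st.py
```

```text
pos [ 0.585  -0.0197  0.0684] yaw -139.57 F [-1.1 -0.9 -1.5] M [ 0.05  0.19 -0.03] w 0.048 tq6 0.998 t 15.025 q6 2.314
```

{"name": "carry_out", "arguments": {
  "targets": [30, -2, 0, 0, 0, 0, 0, 30, 0, 0, 0, 0, 0, 0]
}}

```text
time: 15.28
position: [0.5851, -0.0201, 0.0704]
tool_rot: [-0.243, -0.664, -0.243, 0.664]
wrist_force: [0.4, -1.2, -1.0]
width: 0.0479
```

```bash
python3 st.py
```

```text
pos [ 0.5851 -0.0201  0.0704] yaw -139.75 F [ 0.4 -1.2 -1. ] M [-0.17 -0.04  0.02] w 0.0479 tq6 -0.011 t 15.275 q6 2.317
```

{"name": "carry_out", "arguments": {
  "targets": [30, -2, 0, 0, 0, 0, 0, 30, 0, 0, 0, 0, 0, 0]
}}

```text
time: 15.52
position: [0.5848, -0.0202, 0.0721]
tool_rot: [-0.243, -0.664, -0.244, 0.664]
wrist_force: [1.7, -1.1, -0.8]
width: 0.0481
```

```bash
python3 st.py
```

```text
pos [ 0.5848 -0.0202  0.0721] yaw -139.71 F [ 1.7 -1.1 -0.8] M [-0.24 -0.12  0.06] w 0.0481 tq6 0.044 t 15.525 q6 2.316
```

It now rises freely: up 5.4 mm with only −0.8 N. I keep lifting slowly.

{"name": "carry_out", "arguments": {
  "targets": [30, -3, 0, 0, 0, 0, 0, 30, -5, 0, 0, 0, 0, 0, 30, -5, 0, 0, 0, 0, 0, 30, -5, 0, 0, 0, 0, 0, 30, 0, 0, 0, 0, 0, 0]
}}

```text
time: 16.15
position: [0.5848, -0.0199, 0.0903]
tool_rot: [-0.244, -0.664, -0.244, 0.664]
wrist_force: [0.3, 1.2, -1.5]
width: 0.0482
```

```bash
python3 st.py
python3 - <<'E'
from h import *
from workcell import sensors,vision
c=vision.get_calibration("wrist")
p,d=vision.capture("wrist"); cv2.imwrite("pics/wrist6.png",p); P=cloud(c,d)
m=(P[...,2]>.09)&(P[...,2]<.15)&(np.hypot(P[...,0]-.585,P[...,1]+.02)<.02)
print("cap top z",np.median(P[m][:,2]),m.sum())
E
```

```text
pos [ 0.5848 -0.0199  0.0903] yaw -139.68 F [ 0.3  1.2 -1.5] M [ 0.06 -0.07 -0.01] w 0.0482 tq6 0.001 t 16.15 q6 2.316
cap top z 0.12307371120355079 6344
```

View pics/wrist6.png

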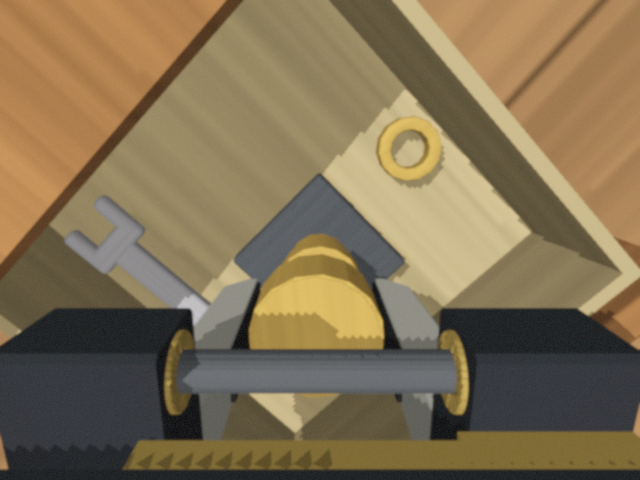

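The cap comes up with the gripper, its top now at 0.123 m and the load −1.5 N, about its own weight. The neck is visible below it. I raise it well clear.

{"name": "carry_out", "arguments": {
  "targets": [30, -15, 0, 0, 0, 0, 0, 30, -20, 0, 0, 0, 0, 0, 30, -20, 0, 0, 0, 0, 0, 30, -20, 0, 0, 0, 0, 0, 30, -10, 0, 0, 0, 0, 0, 30, 0, 0, 0, 0, 0, 0, 30, 0, 0, 0, 0, 0, 0, 30, 0, 0, 0, 0, 0, 0]
}}

```text
time: 17.2
position: [0.5838, -0.02, 0.1733]
tool_rot: [-0.243, -0.663, -0.244, 0.665]
wrist_force: [0.4, -0.2, -1.4]
width: 0.0479
```

```bash
python3 st.py
python3 - <<'E'
from h import *
from workcell import sensors,vision
c=vision.get_calibration("wrist"); s=sensors.read_state(); print("qd",np.abs(s['qd']).max(), rot(s['tool_rot'])[:,0].round(4))
p,d=vision.capture("wrist"); cv2.imwrite("pics/wrist7.png",p); P=cloud(c,d)
x,y=s['position'][:2]
m=(P[...,2]>.15)&(P[...,2]<.23)&(np.hypot(P[...,0]-x,P[...,1]-y)<.02)
Q=P[m]; z=np.median(Q[:,2]); Q=Q[abs(Q[:,2]-z)<.004]; A=np.c_[Q[:,:2]-Q[:,:2].mean(0),np.ones(len(Q))]; k=np.linalg.lstsq(A,Q[:,2],rcond=None)[0]
print("cap top z",z,len(Q),"slope deg",np.degrees(k[:2]))
p,d=vision.capture("scene"); cv2.imwrite("pics/scene7.png",p)
p,d=vision.capture("top"); cv2.imwrite("pics/top7.png",p)
E
```

```text
pos [ 0.5838 -0.02    0.1733] yaw -139.68 F [ 0.4 -0.2 -1.4] M [0.06 0.04 0.02] w 0.0479 tq6 -0.0 t 17.2 q6 2.316
qd 0.004504416754008085 [-4.e-03  4.e-04 -1.e+00]
cap top z 0.20606862790238747 6235 slope deg [-0.01996143 -0.32095283]
```

View pics/scene7.png

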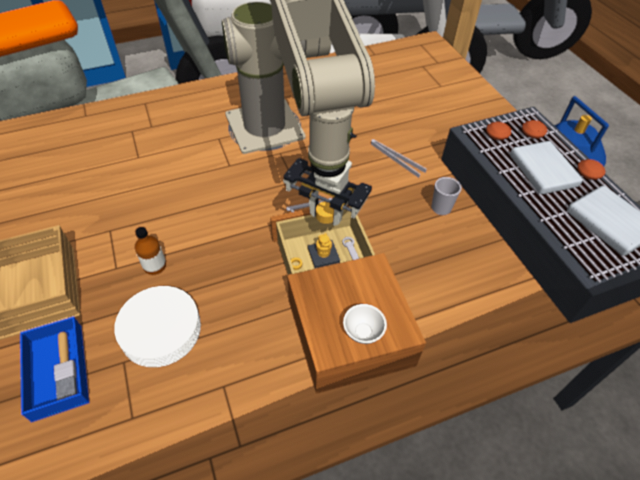

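View pics/wrist7.png

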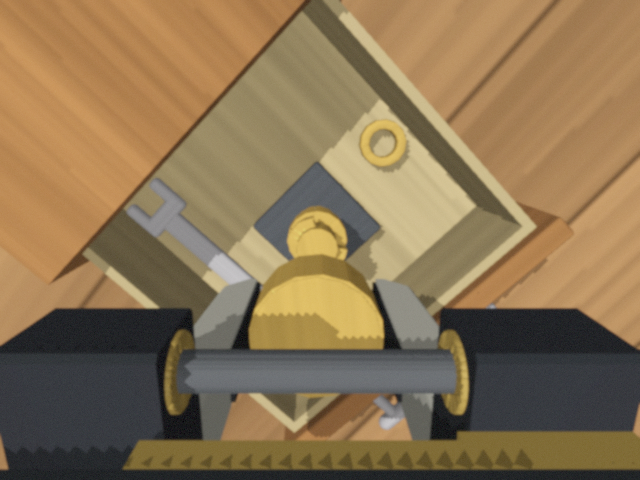

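View pics/top7.png

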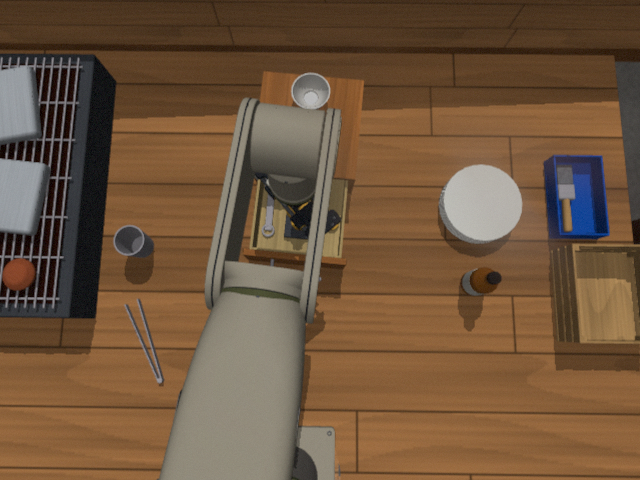

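The scene view shows the cap in the gripper at (325,213), the bare nozzle at (323,245) in the open drawer, and the bystanders at their original pixels. The cap top is at 0.206 m (10.6 cm up), tilted 0.3°, with the arm still. I hand the job in.

```bash
python3 -c "
from workcell import ctrl; print(ctrl.sign_off())"
```

```text
the job is handed in; nothing more can be done
None
```

The drawer is open and the nozzle's cap is off. I handed the job in with the cap still held in the gripper above the nozzle, after about 17 s of the 61 s allowed.

- **Drawer:** I pulled it out about 179 mm by its handle, which is essentially its end stop. In the last pictures it is still wide open.
- **Cap:** Counter-clockwise stopped hard (0.83 N m), so I turned it clockwise, about 140–150° of gripper turn.
- **Conflicting readings while unscrewing:** The first lift test, after about 132° clockwise, was held at about 2–3 mm with roughly 11 N. Turning further then met about 1 N m of resistance. I backed off a few degrees and the cap lifted off freely. I did not find out why; the cap may have slipped in the fingers at some point.
- **Last checks:**
  - The cap's top was at 0.206 m, about 10.6 cm above where it sat.
  - The cap was tilted about 0.3°, with the gripper 47.9 mm wide on it.
  - The load was 1.4 N, the cap's own weight, and the joints were practically still.
  - The bare nozzle was visible in the drawer.
  - The sauce bottle, cup, plates, tongs and bowl were where they started. I judged this by eye from the pictures and did not remeasure them.

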